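# Clear the popcorn cart's top for wiping: tray home, bowl carrier held up level

## Robot

A 6-joint arm with a two-finger parallel gripper is mounted at the origin on the work surface. World frame = base frame: x ahead of the robot, y to its left, z up, the work surface at z = 0. Lengths are in mm, angles in degrees, forces in N, time in s.
With the tool pointing down it reaches from about 375 to 825 mm from the base axis. Payload 5.5 kg.
Tool frame: the origin (TCP) lies midway between the tips of the shut fingers; the grasp point (between the pads) lies 19 mm behind it (r.hold_point_z is the distance from the TCP to the grasp point, in mm); z points along the fingers, y is the direction in which the jaws open and shut (so a half turn about z gives the same grasp; the last joint's range is limited). The gripper opens to 85 mm and grips with 20 to 120 N. Pads are 22 mm wide; open, the fingers measure 114 mm over their backs; the gripper's body (76 mm by 85 mm) begins 54 mm behind the grasp point. The pads swing forward as they close: fully open they stand 13 mm farther back than shut.
Start: joints at [-73.74, 17.962, -2.699, 69.339, 0, 90], TCP at [168, -575.995, 231.299] pointing down, gripper open.
Joint ranges: [-152.73, 152.73], [-39.44, 99.34], [-58.76, 71.6], [-118.89, 123.64], [-81.53, 83.1], [-180, 180]. Speed limits (degrees/s): [136.94, 136.94, 172.46, 180, 180, 180].

## Interface

Orientations are given as [roll, pitch, yaw] about the fixed x, y, z axes, in that order (R = Rz(yaw) Ry(pitch) Rx(roll)).
In Python, from workcell import r gives the robot as it stands.
- The arm moves only by the tool step_arm, never from a script. Its argument "plan" is a list that holds one entry, the list of rows, each a list of 7 numbers: the opening, from 0 (shut) to 1 (fully open), then the shift along the tool's x, y, z as a fraction of full scale, then the turn, a rotation vector about the tool's x, y, z as a fraction of full scale. In form: [[[gripper, dx, dy, dz, rx, ry, rz], ...]]. A call has 1 to 10 rows; each row shifts and turns the pose as measured when the row begins, along the tool's axes as they then stand; what a row does not reach is not made up. Full scale, the value 1, is 0.05 m for a shift and pi rad for a turn. A row lasts 1/10 s, in which the tool goes at most 50 mm and 8.59 degrees, less where a joint would pass 70% of its speed; a pose out of reach is approached as far as the arm can. A call with a number of a shift or a turn outside -1 to 1 is refused whole. A call with a gripper value outside its range is refused whole. The fingers move at their own pace and stop on an object; the grip force is fixed at half the most. Time passes only in rows, so rows that do not move let the fingers close. It gives the time, the measured TCP pose, the force and the opening at its end, in the units of the state.
- r.get_obs(): the state, without advancing time (a new reading comes with each control period).
- r.capture(name): name is "scene" or "top" or "wrist"; returns the picture (420x560x3 uint8, blue, green, red); there is no depth.
- r.get_calibration(name): a dict with "vertical_fov" (degrees; the focal length in pixels is half the picture's height over the tangent of half this angle, whatever the lens; pixels are square), "cx", "cy" (the principal point, pixels), "k1" (the pictures are not rectified: a ray, as slopes to the right and down, at radius r is drawn at 1 + k1 r^2 times it, then the intrinsics apply), "T" (4x4, takes a point from camera to world coordinates). Camera axes: x right, y up, looking along -z (the intrinsics and any distortion apply to the point x, -y, -z); pixel columns grow to the right and rows downward; lengths in mm; the calibration is good to about 2 mm. A picture is of the moment at which its call begins: read the wrist's pose just before it. get_calibration takes no time and is no camera call; for the wrist camera it gives the pose at the moment of the call.
- r.job_done(): hands the job in, once; it reports no verdict.
The state is a dict: "t": time; "joint_positions": joint angles; "qvel": joint speeds; "effort": joint torques, N m; "tcp_pos": TCP position; "eef_rot": TCP orientation; "ft_force": force on the tool from outside, world axes, zero at the start; "ft_torque": the same for the moment, N m; "grip_width": finger opening in mm.
Only numpy, scipy, OpenCV 4.12 (cv2) and the standard library are available. Lean on these libraries where they do the work, as an engineer would, in place of code of your own. Each camera call takes 0.05 s, during which the arm holds its last target.

## Task

The cart top is about to be wiped. First slide the steel tray with its two shakers into the slot under the white riser, fully home against the stop, and let go of it; then take the bamboo carrier with the bowl and jar and lift it, level, to about 10 cm above the cart top. Finish while still holding the carrier up, steady and level, with nothing else carrying it, keep everything on tray and carrier upright, and leave the coaster and the scoop where they are.

Things in the scene. Friction and masses are not known exactly. Their poses are not given: they have to be found in the camera images.
- riser: White plastic riser shelf, fixed on the cart top, 140 deep (x) x 174 wide (y) x 120 high; place and yaw vary. Origin: centre of its footprint, at z = 0. Its slot opens to its own -x: 150 wide, 112 high, the cart top is its floor. Two splayed 50 high guide flaps reach to x = -97 in front of the walls. With the tray fully home its origin is at x = -5, y = 0 here, both x axes parallel.
- riser_mouth (a point): Middle of the slot's mouth at z = 0, level with the front edges of the 12 thick side walls (x = -70 in the riser's frame). A tray fully home has its front flush with this and its far end against the slot's back stop, a 25 high step whose face is 130 farther in.
- tray: Loose open steel tray, 130 deep (x) x 140 wide (y) x 16 high, walls and floor 4 thick, 0.24 to 0.39 kg, standing on the cart top in front of the slot. Origin: centre of its underside; its +x points (within about 15 degrees) into the slot. On its -x side a low arm leads to an upright grip tab. It slides on the cart top under 2 to 6 N.
- tray_tab (a point): Centre of the top of the tray's grip tab: 28 long (x) x 14 thick (y), upright from 7 to 65 above the cart top, its centre 130 from the tray's origin towards -x. Axes as the tray's. With the tray home it stands 65 in front of the riser's walls; the arm between it and the tray is 13 high.
- shaker1: Aluminium shaker, 44 diameter, 75 high, 0.10 kg, standing loose in the tray. Origin: centre of its foot, z axis up.
- shaker2: The other shaker, the same.
- carrier: Loose bamboo carrier, 0.25 kg: board 130 (x) x 242 (y) x 12 thick with a 10 high lip, a post at each y end, and a straight bar along y overhead from post to post. Origin: centre of its underside (z = 0 when standing), z up. Bowl and jar stand loose on the board, 52 either side of its middle in y, either way round: the load balances off the middle, towards the bowl.
- carrier_bar (a point): Middle of the carrier's bar, 150 above its underside. The bar is 16 thick (x), 24 high (z; from 138 to 162 above the underside), 242 long (y). Axes as the carrier's.
- bowl: Speckled white ceramic bowl on the carrier, 104 diameter at the rim, 52 high, about 0.35 kg (varies by some 15 percent). Origin: centre of its foot, z axis up.
- jar: Clear jar with a steel twist cap on the carrier, 60 diameter, 88 high, about 0.15 kg (varies by some 15 percent). Origin: centre of its foot, z axis up.
- coaster: Bystander: bamboo coaster disc, 90 diameter, 9 high, lying loose on the cart top. Origin: centre of its underside.
- scoop: Bystander: stainless scoop, about 140 long and 28 high, lying loose on top of the riser (at z = 120 mm). Origin: in its underside near its middle.

How it is judged (in metres and radians):
On the way, in this order (a step that is already met when the one before it is completed fails the run):
1. the loaded tray is fully home in the slot and let go, the carrier still standing on the cart top (x of tray in the frame of riser between -0.011 and 0.002 m and y of tray in the frame of riser between -0.008 and 0.008 m and height (world z) of tray below 0.006 m and angle between tray's own z axis and vertical below 0.06 rad and angle between the x axis of tray and the x axis of riser, either way round below 0.12 rad and angle between each of shaker1, shaker2's own z axis and vertical below 0.15 rad and z of each of shaker1, shaker2 in the frame of tray below 0.015 m and height (world z) of carrier below 0.008 m and contact force between tray and the fingers below 0.2 N), for 0.2 s.
2. the carrier with bowl and jar is held by the fingers, level and clear of the cart top (angle between carrier's own z axis and vertical below 0.12 rad and angle between each of bowl, jar's own z axis and vertical below 0.2 rad and z of bowl in the frame of carrier between 0.005 and 0.02 m and z of jar in the frame of carrier between 0.005 and 0.02 m and height (world z) of carrier between 0.07 and 0.14 m and contact force between carrier and the fingers above 2 N and contact force between carrier and riser below 0.3 N), for 0.2 s.
At the end, for the whole second after the job is handed in: Tray let go, flat, within 6 mm of fully home, shakers upright in it; fingers hold the carrier 70 to 140 mm above the cart top, within 7 degrees of level, nearly still (under 20 mm/s, 0.12 rad/s), not resting on the riser, bowl and jar upright on it (all of step 2 and x of tray in the frame of riser between -0.011 and 0.002 m and y of tray in the frame of riser between -0.008 and 0.008 m and height (world z) of tray below 0.006 m and angle between tray's own z axis and vertical below 0.06 rad and angle between the x axis of tray and the x axis of riser, either way round below 0.12 rad and angle between each of shaker1, shaker2's own z axis and vertical below 0.15 rad and z of each of shaker1, shaker2 in the frame of tray below 0.015 m and linear speed of carrier below 0.02 m/s and angular speed of carrier below 0.12 rad/s and contact force between tray and the fingers below 0.2 N); the arm keeps its last pose, push and grip.
It fails at once if a shaker, the bowl or the jar tips over (angle between any of shaker1, shaker2, bowl, jar's own z axis and vertical above 0.5 rad).
It fails at once if the coaster or the scoop is shifted by more than 25 mm (distance of any of coaster, scoop from where it was at the start of the episode above 0.025 m).
It also fails if it takes over 51 s, if anything falls off the work surface, if the arm or the gripper's body presses on something with over 40 N, if the wrist force passes 120 N, or if a joint passes its speed limit or range.

## Working session

There is one attempt and no reset: what is moved stays moved. The work goes in short steps, Python scripts to look and compute and a tool call to move; the robot and the scene stay as the last step left them, time stands still between calls to the robot, and variables do not carry over. Pictures are saved under pics/ and viewed, and the job is handed in when it is done.

Besides the shell and the picture viewer there is one more tool, called after "Call:" by a JSON object that holds its "fn" and its "kwargs", one argument or row to a line. step_arm: Moves the arm, as the interface text tells. Shift numbers are shares of 0.05 m and turn numbers shares of pi rad, none past 1 either way. Its arguments: {"type":"object","properties":{"plan":{"type":"array"}},"required":["plan"]}

```bash
ls; mkdir -p pics
python3 - <<'E'
from workcell import r
import cv2
o=r.get_obs();print({k:o[k] for k in('t','tcp_pos','eef_rot','grip_width','ft_force')}, r.hold_point_z)
for n in('scene','top','wrist'):
    c=r.get_calibration(n);print(n,c)
    cv2.imwrite(f'pics/{n}0.png',r.capture(n))
E
```

```text
pics
{'t': 0.0, 'tcp_pos': array([ 167.83583113, -575.46386459,  230.42583193]), 'eef_rot': array([-1.79903298e+02,  1.10579065e-03,  1.62599342e+01]), 'grip_width': 85.2293612577285, 'ft_force': array([-0.97650085, -0.50295749,  0.62698966])} 18.700000000000003
scene {'vertical_fov': 46.190144987743054, 'cx': 267.54502754026873, 'cy': 214.97126940405857, 'k1': -0.047903309796111786, 'T': array([[ 9.13510883e-01,  3.42784507e-01, -2.19081374e-01,
         3.60948887e+02],
       [-4.06688687e-01,  7.82874008e-01, -4.70863674e-01,
        -4.92769766e+02],
       [ 1.01083406e-02,  5.19237007e-01,  8.54570507e-01,
         9.55127942e+02],
       [ 0.00000000e+00,  0.00000000e+00,  0.00000000e+00,
         1.00000000e+00]])}
top {'vertical_fov': 46.26510826478586, 'cx': 272.8190289615622, 'cy': 206.7114380410023, 'k1': 0.043375119314907576, 'T': array([[ 1.24794641e-02,  9.88644351e-01, -1.49755168e-01,
         4.46076988e+02],
       [-9.99785431e-01,  1.48133786e-02,  1.44794777e-02,
        -4.32957971e+00],
       [ 1.65334339e-02,  1.49542339e-01,  9.88617082e-01,
         1.16458649e+03],
       [ 0.00000000e+00,  0.00000000e+00,  0.00000000e+00,
         1.00000000e+00]])}
wrist {'vertical_fov': 65.60340200734173, 'cx': 284.16015572718476, 'cy': 210.0151637109346, 'k1': -0.07959331180632427, 'T': array([[ 2.78720669e-01,  9.19295823e-01,  2.77866836e-01,
         2.38904036e+02],
       [-9.60369210e-01,  2.67522169e-01,  7.82487651e-02,
        -5.54929068e+02],
       [-2.40177582e-03, -2.88664302e-01,  9.57427361e-01,
         3.73557347e+02],
       [ 0.00000000e+00,  0.00000000e+00,  0.00000000e+00,
         1.00000000e+00]])}
```

View pics/scene0.png

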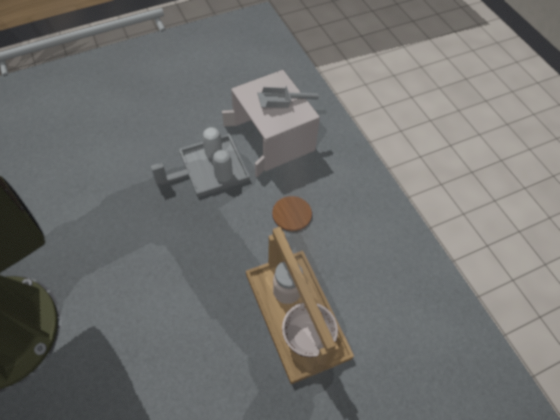

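View pics/top0.png

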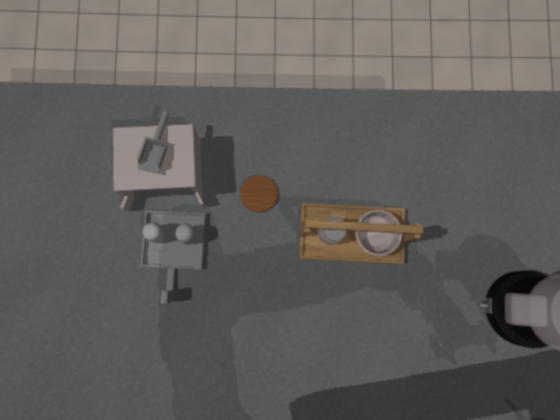

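View pics/wrist0.png

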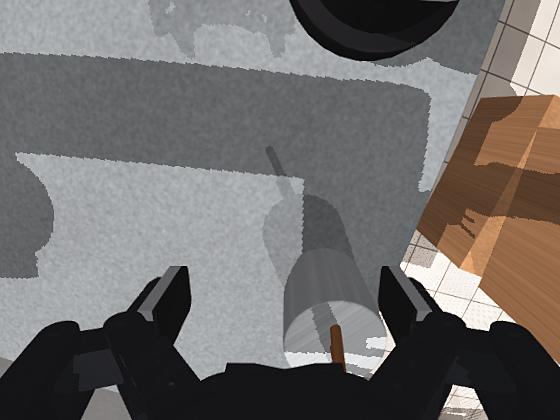

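```bash
cat > h.py <<'E'
import numpy as np,cv2,json
from workcell import r
def cam(n):
    c=r.get_calibration(n);c['f']=210/np.tan(np.radians(c['vertical_fov']/2));return c
def K(c): return np.array([[c['f'],0,c['cx']],[0,c['f'],c['cy']],[0,0,1]]),np.array([c['k1'],0,0,0,0.])
def ray(c,uv):
    k,d=K(c);p=cv2.undistortPointsIter(np.array(uv,float).reshape(-1,1,2),k,d,None,None,(3,50,1e-9)).reshape(-1,2)
    v=np.c_[p[:,0],-p[:,1],-np.ones(len(p))]@c['T'][:3,:3].T
    return c['T'][:3,3],v/np.linalg.norm(v,axis=1,keepdims=True)
def plane(c,uv,z):
    o,v=ray(c,uv);return o+v*((z-o[2])/v[:,2])[:,None]
def tri(c1,u1,c2,u2):
    A=[];b=[]
    M=np.zeros((3,3));q=np.zeros(3);L=[]
    for c,u in((c1,u1),(c2,u2)):
        o,v=ray(c,[u]);P=np.eye(3)-np.outer(v[0],v[0]);M+=P;q+=P@o;L.append((o,P))
    x=np.linalg.solve(M,q);return x,[float(np.linalg.norm(P@(x-o))) for o,P in L]
def proj(c,X):
    k,d=K(c);X=np.atleast_2d(np.array(X,float));p=(X-c['T'][:3,3])@c['T'][:3,:3]
    p=p*[1,-1,-1];return cv2.projectPoints(p.reshape(-1,1,3),np.zeros(3),np.zeros(3),k,d)[0].reshape(-1,2)
E
python3 - <<'E'
import cv2
from h import *
t=cv2.imread('pics/top0.png');s=cv2.imread('pics/scene0.png')
cv2.imwrite('pics/t_a.png',cv2.resize(t[95:310,100:300],None,fx=2.75,fy=2.75,interpolation=cv2.INTER_CUBIC))
cv2.imwrite('pics/t_b.png',cv2.resize(t[185:285,285:435],None,fx=5,fy=5,interpolation=cv2.INTER_CUBIC))
cv2.imwrite('pics/s_a.png',cv2.resize(s[60:210,140:340],None,fx=4,fy=4,interpolation=cv2.INTER_CUBIC))
cv2.imwrite('pics/s_b.png',cv2.resize(s[215:395,230:380],None,fx=3.3,fy=3.3,interpolation=cv2.INTER_CUBIC))
E
```

```text
(no output)
```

View pics/t_a.png

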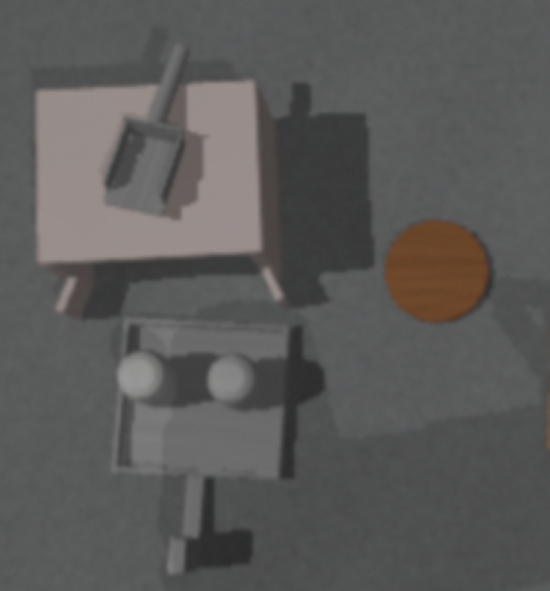

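View pics/t_b.png

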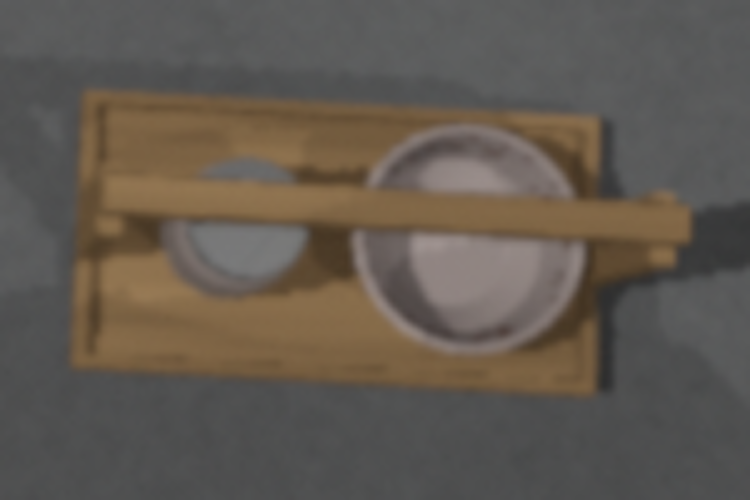

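View pics/s_a.png

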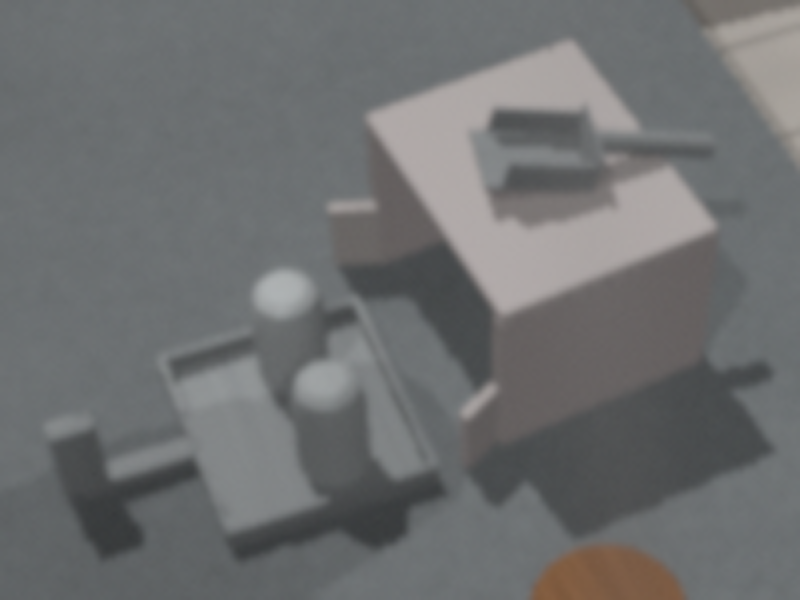

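View pics/s_b.png

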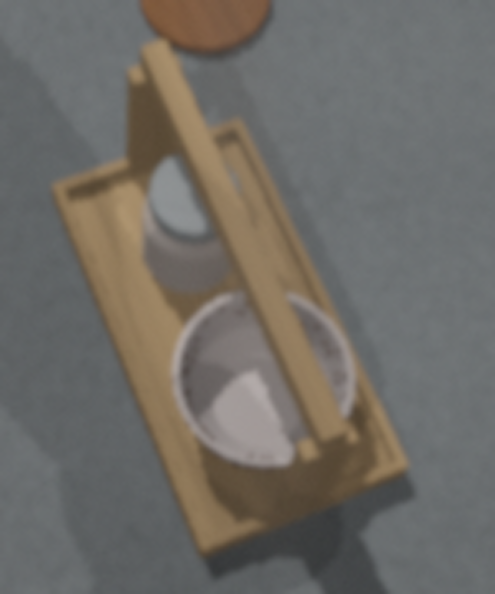

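Run:
```python
from h import *
np.set_printoptions(precision=1,suppress=True)
T=cam('top');S=cam('scene')
ta=lambda x,y:((x+.5)/2.75-.5+100,(y+.5)/2.75-.5+95)
tb=lambda x,y:((x+.5)/5-.5+285,(y+.5)/5-.5+185)
sa=lambda x,y:((x+.5)/4-.5+140,(y+.5)/4-.5+60)
sb=lambda x,y:((x+.5)/3.3-.5+230,(y+.5)/3.3-.5+215)
for n,a,b in [('FL',ta(38,263),sa(366,117)),('FR',ta(264,251),sa(498,315)),('BL',ta(35,90),sa(574,40)),('BR',ta(253,80),sa(716,231)),
 ('tab',ta(177,556),sa(70,428)),('trayFL',ta(125,318),sa(355,299)),('trayNL',ta(112,470),sa(160,358)),('trayFR',ta(292,326),sa(438,488)),('trayNR',ta(282,476),sa(233,540)),
 ('barL',tb(102,193),sb(157,45)),('barR',tb(691,224),sb(335,434)),('flapL',ta(64,310),sa(330,205)),('flapR',ta(281,300),sa(463,413))]:
    x,e=tri(T,a,S,b);print(n,x,np.array(e),'top@z',)
    if n[:3]=='bar':print(plane(T,[a],162),plane(S,[b],162))
    if n=='tab':print(plane(T,[a],65),plane(S,[b],65))
    if n[:4]=='tray':print(plane(T,[a],16),plane(S,[b],16))
    if n in('FL','FR','BL','BR'):print(plane(T,[a],120),plane(S,[b],120))
```

```text
FL [636.8 322.  117.7] [1.8 1.8] top@z
[[634.7 321.6 120. ]] [[637.9 319.5 120. ]]
FR [646.3 146.5 124.7] [0.2 0.2] top@z
[[647.1 147.2 120. ]] [[648.2 150.  120. ]]
BL [776.7 332.2 117.9] [2.2 2.2] top@z
[[773.8 332.  120. ]] [[778. 330. 120.]]
BR [788.1 161.3 114.9] [0.7 0.7] top@z
[[785.7 160.7 120. ]] [[786.3 157.3 120. ]]
tab [411.6 214.8  64. ] [1.9 1.9] top@z
[[409.8 214.9  65. ]] [[413.3 213.6  65. ]]
trayFL [607.6 278.2  15. ] [0.5 0.5] top@z
[[607. 278.  16.]] [[607.8 277.3  16. ]]
trayNL [480.3 281.7  16. ] [1.9 1.9] top@z
[[478.4 282.1  16. ]] [[482.2 281.4  16. ]]
trayFR [604.9 138.7  -5.2] [0.2 0.2] top@z
[[602.2 136.1  16. ]] [[599.4 124.8  16. ]]
trayNR [476.6 140.2  13.7] [1.6 1.6] top@z
[[474.9 140.2  16. ]] [[477.9 138.4  16. ]]
barL [567.7 -86.6 157.3] [2.5 2.5] top@z
[[564.7 -85.6 162. ]] [[569.  -89.4 162. ]]
barR [ 556.  -326.5  165.1] [0.8 0.8] top@z
[[ 555.5 -327.2  162. ]] [[ 557.5 -326.   162. ]]
flapL [608.1 316.5  60.8] [1.5 1.5] top@z
flapR [620.2 140.4  57.3] [2.1 2.1] top@z
```

```bash
cat >> h.py <<'E'
from scipy.spatial.transform import Rotation as Rn
np.set_printoptions(precision=3,suppress=True)
def go(pos,yaw=None,n=None):
    o=r.get_obs();R=Rn.from_euler('xyz',o['eef_rot'],degrees=True)
    d=np.array(pos)-o['tcp_pos'];t=R.inv().apply(d)
    out='t %.2f tcp %s rot %s w %.1f F %s | tool shift total(frac) %s'%(o['t'],o['tcp_pos'].round(1),o['eef_rot'].round(2),o['grip_width'],o['ft_force'].round(1),t/50)
    if yaw is not None:
        Rt=Rn.from_euler('xyz',[180,0,yaw],degrees=True);rv=(R.inv()*Rt).as_rotvec()/np.pi;out+=' turn %s'%rv
    print(out, 'len/50 %.2f'%(np.linalg.norm(d)/50))
E
python3 - <<'E'
from h import *
go([460,-200,250],-2)
print(proj(cam('wrist'),[r.get_obs()['tcp_pos']]))
E
```

```text
t 0.15 tcp [ 167.9 -575.6  230.6] rot [-179.93    0.     16.26] w 85.1 F [ 0.3 -0.1  0.2] | tool shift total(frac) [ 7.712 -5.576 -0.38 ] turn [-0.     0.     0.101] len/50 9.52
[[284.776 270.659]]
```

Call:
{"fn": "step_arm", "kwargs": {
  "plan": [
    [[1,0.2,-0.1,-0.4,0,0,0],[1,0.78,-0.58,-0.1,0,0,0.012],[1,0.8,-0.58,0,0,0,0.012],[1,0.8,-0.58,0,0,0,0.012],[1,0.8,-0.58,0,0,0,0.012],[1,0.8,-0.58,0,0,0,0.012],[1,0.8,-0.58,0,0,0,0.012],[1,0.8,-0.58,0,0,0,0.012],[1,0.8,-0.58,0,0,0,0.012],[1,0.8,-0.58,0,0,0,0.012]]
  ]
}}

```text
t: 1.15
tcp_pos: [499.3, -261.9, 254.2]
eef_rot: [-179.8, 0.1, -4.7]
ft_force: [1.5, -0.7, 0.0]
grip_width: 85.5
```

Run:
```python
from h import *
go([380,215,230],-2)
```

```text
t 1.15 tcp [ 499.3 -261.9  254.2] rot [-179.85    0.13   -4.65] w 85.5 F [ 1.5 -0.7  0. ] | tool shift total(frac) [-3.15  -9.313  0.516] turn [-0.001  0.001 -0.015] len/50 9.84
```

Call:
{"fn": "step_arm", "kwargs": {
  "plan": [
    [[1,-0.2,-0.97,0.05,0,0,-0.003],[1,-0.2,-0.97,0.05,0,0,0],[1,-0.2,-0.97,0.05,0,0,0],[1,-0.3,-0.95,0.05,0,0,0],[1,-0.3,-0.95,0.05,0,0,0],[1,-0.3,-0.95,0.05,0,0,0],[1,-0.3,-0.95,0.05,0,0,0],[1,-0.3,-0.95,0.05,0,0,0],[1,-0.3,-0.95,0.05,0,0,0],[1,-0.25,-0.6,0.05,0,0,0]]
  ]
}}

```text
t: 2.15
tcp_pos: [389.6, 78.6, 236.9]
eef_rot: [-173.1, 0.5, 5.7]
ft_force: [0.4, -0.7, 1.1]
grip_width: 85.3
```

Run:
```python
from h import *
go([400,215,200],-2)
c=cam('wrist');cv2.imwrite('pics/w1.png',r.capture('wrist'))
import pickle;pickle.dump(c,open('w1.pkl','wb'))
```

```text
t 2.15 tcp [389.6  78.6 236.9] rot [-173.08    0.49    5.71] w 85.3 F [ 0.4 -0.7  1.1] | tool shift total(frac) [ 0.484 -2.586  1.053] turn [-0.038  0.005  0.043] len/50 2.83
```

View pics/w1.png

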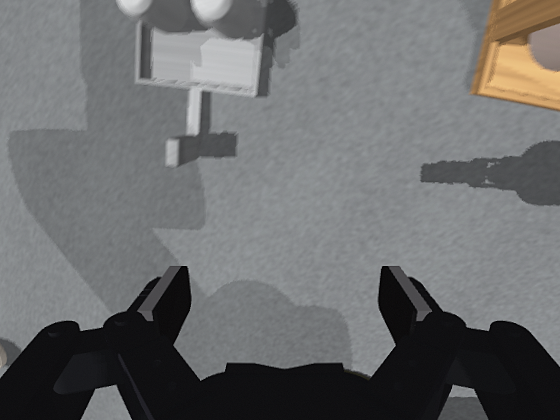

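Call:
{"fn": "step_arm", "kwargs": {
  "plan": [
    [[1,0.1,-0.6,0.1,-0.02,0.003,0.022],[1,0.05,-0.6,0.1,-0.018,0.002,0.02],[1,0.05,-0.6,0.1,0,0,0],[1,0.05,-0.5,0.1,0,0,0],[1,0,-0.2,0.1,0,0,0],[1,0,0,0,0,0,0]]
  ]
}}

```text
t: 2.8
tcp_pos: [401.4, 79.4, 222.9]
eef_rot: [-173.7, 0.4, 6.2]
ft_force: [-0.3, 0.0, 0.1]
grip_width: 85.2
```

Run:
```python
from h import *
go([411.6,214.6,180],-2)
c=cam('wrist');cv2.imwrite('pics/w2.png',r.capture('wrist'))
import pickle;pickle.dump(c,open('w2.pkl','wb'))
print(proj(c,[[411.6,214.6,65]]))
```

```text
t 2.80 tcp [401.4  79.4 222.9] rot [-173.71    0.35    6.17] w 85.2 F [-0.3  0.   0.1] | tool shift total(frac) [ 0.498 -2.556  1.141] turn [-0.035  0.004  0.045] len/50 2.84
[[167.04  164.679]]
```

View pics/w2.png

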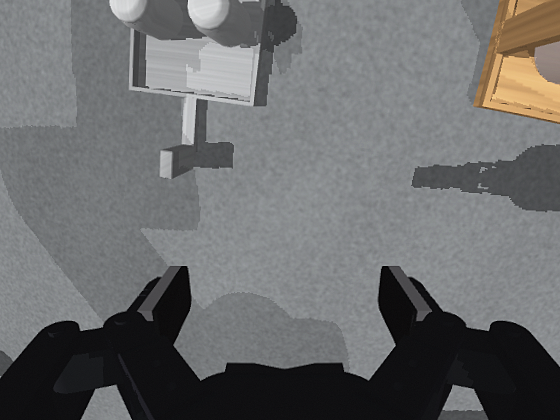

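Run:
```python
from h import *
o=r.get_obs();print(o['joint_positions'],o['qvel'],o['effort'],o['t'])
```

```text
[  6.102  -2.255 -27.549  65.043   6.276 179.943] [-0.159 -0.528  0.229  0.411 -0.271 -0.045] [  0.052 -30.866  33.104   0.086   0.473  -0.   ] 2.85
```

Call:
{"fn": "step_arm", "kwargs": {
  "plan": [
    [[1,0,0,0,-0.02,0.002,-0.04],[1,0,0,0,-0.018,0,-0.04],[1,0,0,0,0,0,-0.047],[1,0,0,0,0,0,-0.047],[1,0,0,0,0,0,-0.047],[1,0,0,0,0,0,-0.047],[1,0,0,0,0,0,-0.047],[1,0,0,0,0,0,-0.047],[1,0,0,0,0,0,-0.047],[1,0,0,0,0,0,-0.047]]
  ]
}}

```text
t: 3.85
tcp_pos: [401.5, 79.1, 223.3]
eef_rot: [179.0, 0.7, 89.6]
ft_force: [-0.3, -0.3, 0.7]
grip_width: 85.5
```

Run:
```python
from h import *
go([395,214.6,200],178)
```

```text
t 3.85 tcp [401.5  79.1 223.3] rot [179.03   0.73  89.62] w 85.5 F [-0.3 -0.3  0.7] | tool shift total(frac) [ 2.715 -0.156  0.429] turn [ 0.001  0.007 -0.491] len/50 2.75
```

Call:
{"fn": "step_arm", "kwargs": {
  "plan": [
    [[1,0.3,0,0.04,0,0.003,-0.047],[1,0.29,0.05,0.04,0,0.002,-0.047],[1,0.28,0.09,0.04,0,0.002,-0.047],[1,0.27,0.13,0.04,0,0,-0.047],[1,0.24,0.17,0.04,0,0,-0.047],[1,0.22,0.2,0.04,0,0,-0.047],[1,0.19,0.23,0.04,0,0,-0.047],[1,0.15,0.26,0.04,0,0,-0.047],[1,0.1,0.28,0.04,0,0,-0.047],[1,0.05,0.3,0.04,0,0,-0.047]]
  ]
}}

```text
t: 4.85
tcp_pos: [404.5, 231.9, 204.1]
eef_rot: [179.5, 0.8, 175.5]
ft_force: [1.2, -0.0, -0.1]
grip_width: 85.3
```

Call:
{"fn": "step_arm", "kwargs": {
  "plan": [
    [[1,0,0.1,0,0,0,-0.03],[1,0,0,0,0,0,0]]
  ]
}}

```text
t: 5.05
tcp_pos: [404.8, 238.7, 203.8]
eef_rot: [179.6, 0.8, -178.6]
ft_force: [-0.6, -0.2, 0.2]
grip_width: 85.7
```

Run:
```python
from h import *
go([411.6,214.6,100],178)
c=cam('wrist');cv2.imwrite('pics/w3.png',r.capture('wrist'))
import pickle;pickle.dump(c,open('w3.pkl','wb'))
print(proj(c,[[411.6,214.6,65]]))
```

```text
t 5.05 tcp [404.8 238.7 203.8] rot [ 179.61    0.8  -178.6 ] w 85.7 F [-0.6 -0.2  0.2] | tool shift total(frac) [-0.095 -0.498  2.073] turn [0.002 0.004 0.019] len/50 2.13
[[255.776 201.958]]
```

View pics/w3.png

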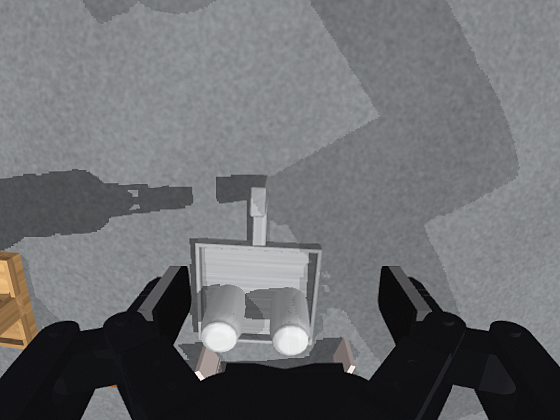

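Run:
```python
from h import *
s=cv2.imread('pics/w3.png');cv2.imwrite('pics/w3z.png',cv2.resize(s[170:370,180:340],None,fx=3,fy=3,interpolation=cv2.INTER_NEAREST))
s=cv2.imread('pics/w2.png');cv2.imwrite('pics/w2z.png',cv2.resize(s[80:190,120:270],None,fx=4,fy=4,interpolation=cv2.INTER_NEAREST))
```

```text
(no output)
```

View pics/w3z.png

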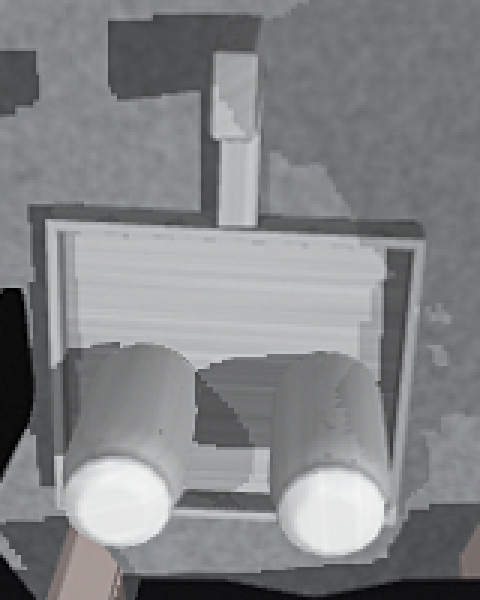

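View pics/w2z.png

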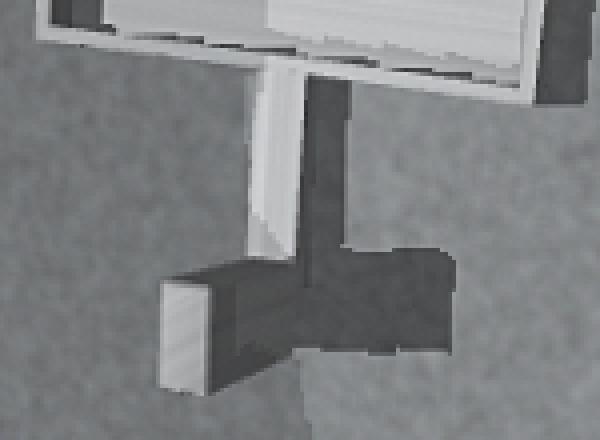

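Run:
```python
from h import *
import pickle
w2=pickle.load(open('w2.pkl','rb'));w3=pickle.load(open('w3.pkl','rb'))
z=lambda x,y:(x/3-.3+180,y/3-.3+170)
q=lambda x,y:(x/4-.4+120,y/4-.4+80)
print(tri(w2,q(186,339),w3,z(235,95)),plane(w3,[z(235,95)],65),plane(w2,[q(186,339)],65))
print(tri(w2,q(38,40),w3,z(424,240)),tri(w2,q(532,103),w3,z(47,222)))
for p in [(47,222),(424,240),(57,513),(395,522)]:print(plane(w3,[z(*p)],16))
go([411.6,214.6,100],178)
```

```text
(array([411.47 , 216.466,  63.246]), [0.06084097912371157, 0.06084097912388916]) [[411.006 216.626  65.   ]] [[411.813 215.58   65.   ]]
(array([479.308, 282.845,  16.648]), [0.021096238712330847, 0.021096238712236957]) (array([474.983, 144.05 ,  16.67 ]), [0.06293972296678993, 0.0629397229666471])
[[475.33  143.903  16.   ]]
[[479.621 282.952  16.   ]]
[[606.839 138.807  16.   ]]
[[608.098 278.885  16.   ]]
t 5.10 tcp [404.8 238.3 203.8] rot [ 179.61    0.79 -178.74] w 85.5 F [ 0.   0.5 -0. ] | tool shift total(frac) [-0.097 -0.491  2.074] turn [0.002 0.004 0.018] len/50 2.13
```

Call:
{"fn": "step_arm", "kwargs": {
  "plan": [
    [[1,-0.04,-0.15,0.3,0,0.002,0.009],[1,-0.04,-0.15,0.4,0,0.002,0.009],[1,-0.04,-0.15,0.4,0,0,0],[1,0,0,0.4,0,0,0],[1,0,0,0.3,0,0,0],[1,0,0,0,0,0,0]]
  ]
}}

```text
t: 5.7
tcp_pos: [410.7, 210.0, 106.7]
eef_rot: [179.7, -0.1, 176.7]
ft_force: [-0.6, -0.2, -0.1]
grip_width: 85.4
```

Run:
```python
from h import *
go([411.5,216,28],178.2)
```

```text
t 5.70 tcp [410.7 210.  106.7] rot [179.72  -0.06 176.66] w 85.4 F [-0.6 -0.2 -0.1] | tool shift total(frac) [-0.01   0.114  1.575] turn [ 0.002 -0.    -0.009] len/50 1.58
```

Call:
{"fn": "step_arm", "kwargs": {
  "plan": [
    [[1,0,0.06,0.3,0,0,-0.008],[1,0,0.05,0.4,0,0,0],[1,0,0,0.4,0,0,0],[1,0,0,0.25,0,0,0],[1,0,0,0.1,0,0,0],[1,0,0,0,0,0,0]]
  ]
}}

```text
t: 6.3
tcp_pos: [412.2, 212.4, 32.8]
eef_rot: [179.7, -0.0, 177.3]
ft_force: [-1.0, -0.7, 0.4]
grip_width: 85.1
```

Run:
```python
from h import *
go([411.5,216,28],178.2)
cv2.imwrite('pics/w4.png',r.capture('wrist'))
```

```text
t 6.30 tcp [412.2 212.4  32.8] rot [179.74  -0.01 177.29] w 85.1 F [-1.  -0.7  0.4] | tool shift total(frac) [0.018 0.072 0.097] turn [ 0.001 -0.    -0.005] len/50 0.12
```

View pics/w4.png

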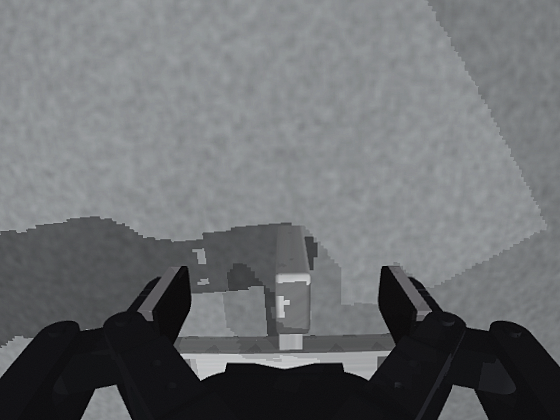

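Call:
{"fn": "step_arm", "kwargs": {
  "plan": [
    [[1,0,0.07,0.08,0,0,-0.005],[1,0,0,0,0,0,0],[0.3,0,0,0,0,0,0],[0,0,0,0,0,0,0],[0,0,0,0,0,0,0],[0,0,0,0,0,0,0],[0,0,0,0,0,0,0],[0,0,0,0,0,0,0]]
  ]
}}

```text
t: 7.15
tcp_pos: [414.8, 216.9, 31.9]
eef_rot: [179.7, 0.3, 178.2]
ft_force: [-0.5, -0.9, 1.7]
grip_width: 13.1
```

Run:
```python
from h import *
go([577,230.5,28],-176)
```

```text
t 7.15 tcp [414.8 216.9  31.9] rot [179.66   0.28 178.2 ] w 13.1 F [-0.5 -0.9  1.7] | tool shift total(frac) [-3.233  0.374  0.097] turn [ 0.002  0.002 -0.032] len/50 3.26
```

Call:
{"fn": "step_arm", "kwargs": {
  "plan": [
    [[0,0.02,0,0,0,0,-0.004],[0,0,0.01,0,0,0,-0.006],[0,0,0.01,0,0,0,-0.006],[0,0,0.01,0,0,0,-0.006],[0,0,0.01,0,0,0,-0.005],[0,0,0.01,0,0,0,-0.003],[0,0,0,0,0,0,0]]
  ]
}}

```text
t: 7.85
tcp_pos: [414.3, 217.5, 31.8]
eef_rot: [179.9, 0.4, -176.1]
ft_force: [0.7, -3.0, 1.9]
grip_width: 13.0
```

Run:
```python
from h import *
go([577,230.5,30],-176)
t=r.capture('top');s=r.capture('scene');cv2.imwrite('pics/top1.png',t);cv2.imwrite('pics/scene1.png',s)
cv2.imwrite('pics/t1z.png',cv2.resize(t[95:310,100:300],None,fx=2.75,fy=2.75,interpolation=cv2.INTER_CUBIC))
cv2.imwrite('pics/s1z.png',cv2.resize(s[60:210,140:340],None,fx=4,fy=4,interpolation=cv2.INTER_CUBIC))
```

```text
t 7.85 tcp [414.3 217.5  31.8] rot [ 179.93    0.38 -176.06] w 13.0 F [ 0.7 -3.   1.9] | tool shift total(frac) [-3.265  0.036  0.058] turn [ 0.     0.002 -0.   ] len/50 3.27
```

View pics/t1z.png

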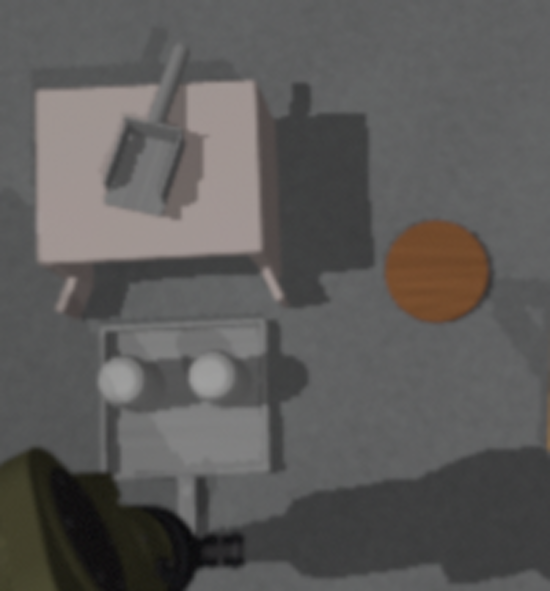

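View pics/s1z.png

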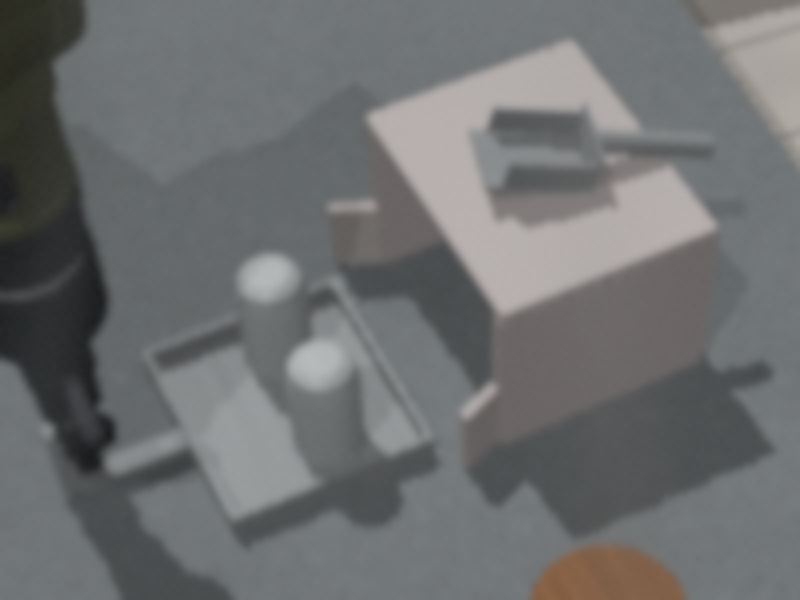

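Run:
```python
from h import *
T=cam('top');S=cam('scene')
ta=lambda x,y:((x+.5)/2.75-.5+100,(y+.5)/2.75-.5+95)
sa=lambda x,y:((x+.5)/4-.5+140,(y+.5)/4-.5+60)
P=[]
for n,a,b in [('FL',ta(103,321),sa(334,278)),('FR',ta(269,319),sa(432,441)),('NL',ta(101,474),sa(145,354)),('NR',ta(269,470),sa(233,524))]:
    x=tri(T,a,S,b);q=plane(T,[a],16)[0];p=plane(S,[b],16)[0];print(n,x,q,p);P.append((q+p)/2)
c=np.mean(P,0);print(c)
rc=np.array([711.5,239.9]);a=np.radians(4)
def rf(p):d=np.array(p)[:2]-rc;return d@np.array([[np.cos(a),-np.sin(a)],[np.sin(a),np.cos(a)]])
for p in P+[c]:print(rf(p))
# flap tips z50
for a1,b1 in[(ta(64,310),sa(330,205)),(ta(281,300),sa(463,413))]:print(rf(plane(T,[a1],50)[0]),rf(plane(S,[b1],50)[0]))
```

```text
FL (array([602.596, 295.914,  18.811]), [1.211481410618261, 1.2114814106181782]) [604.179 296.434  16.   ] [602.109 298.442  16.   ]
FR (array([607.989, 155.364,  19.155]), [0.4759822599560285, 0.47598225995609617]) [607.965 155.901  16.   ] [609.299 157.481  16.   ]
NL (array([475.244, 292.26 ,  10.924]), [0.153549817068, 0.1535498170679135]) [474.965 290.981  16.   ] [474.78  288.012  16.   ]
NR (array([480.997, 151.587,  12.174]), [1.1089535268114439, 1.1089535268114692]) [479.793 151.265  16.   ] [481.598 148.779  16.   ]
[541.836 223.412  16.   ]
[-104.078   64.956]
[-108.422  -75.831]
[-232.591   65.982]
[-236.512  -73.559]
[-170.401   -4.613]
[-97.461  86.994] [-92.657  92.837]
[-98.839 -91.446] [-93.532 -88.376]
```

Call:
{"fn": "step_arm", "kwargs": {
  "plan": [
    [[0,-0.05,0.02,0,0,0,-0.003],[0,-0.1,0.03,0,0,0,-0.003],[0,-0.12,0.01,0,0,0,0],[0,-0.12,0,0,0,0,0],[0,-0.12,0,0,0,0,0],[0,-0.1,0,0,0,0,0],[0,-0.05,0,0,0,0,0],[0,0,0,0,0,0,0]]
  ]
}}

```text
t: 8.75
tcp_pos: [424.0, 220.4, 31.9]
eef_rot: [179.8, -2.0, -174.7]
ft_force: [3.0, -2.7, 1.0]
grip_width: 13.4
```

Run:
```python
from h import *
go([577,231.4,30],-175.2)
t=r.capture('top');s=r.capture('scene');cv2.imwrite('pics/top2.png',t);cv2.imwrite('pics/scene2.png',s)
cv2.imwrite('pics/t2z.png',cv2.resize(t[95:310,100:300],None,fx=2.75,fy=2.75,interpolation=cv2.INTER_CUBIC))
cv2.imwrite('pics/s2z.png',cv2.resize(s[60:210,140:340],None,fx=4,fy=4,interpolation=cv2.INTER_CUBIC))
```

```text
t 8.75 tcp [424.  220.4  31.9] rot [ 179.79   -1.98 -174.68] w 13.4 F [ 3.  -2.7  1. ] | tool shift total(frac) [-3.067 -0.064 -0.068] turn [ 0.001 -0.011  0.003] len/50 3.07
```

View pics/t2z.png

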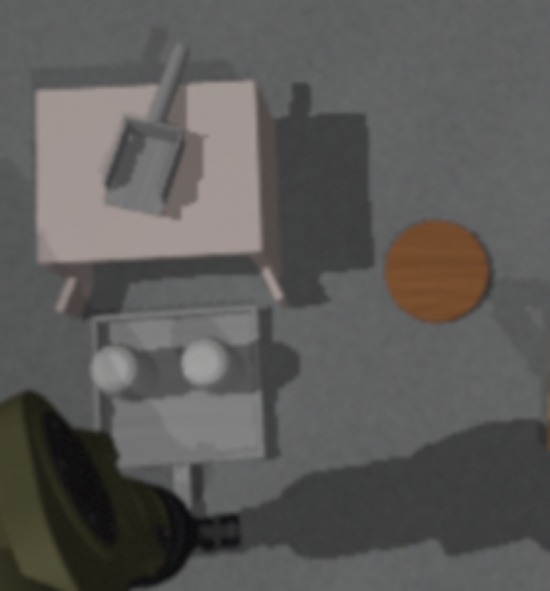

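View pics/s2z.png

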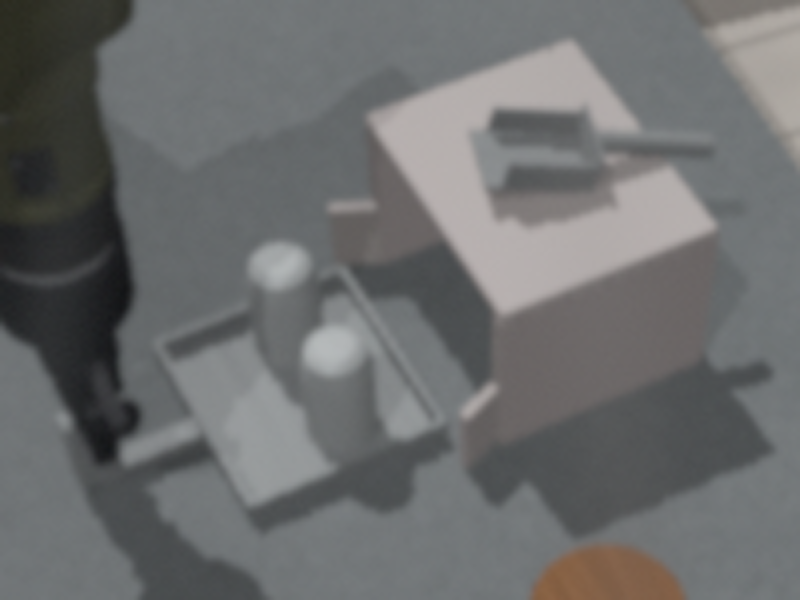

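```bash
cat > tr.py <<'E'
from h import *
T=cam('top');S=cam('scene')
ta=lambda x,y:((x+.5)/2.75-.5+100,(y+.5)/2.75-.5+95)
sa=lambda x,y:((x+.5)/4-.5+140,(y+.5)/4-.5+60)
rc=np.array([711.5,239.9]);a=np.radians(4)
def rf(p):d=np.array(p)[:2]-rc;return d@np.array([[np.cos(a),-np.sin(a)],[np.sin(a),np.cos(a)]])
E
python3 - <<'E'
from tr import *
for n,A,b in [('FL',ta(95,314),sa(343,265)),('FR',ta(260,306),sa(445,420)),('NL',ta(98,468),sa(154,341)),('NR',ta(266,457),sa(258,508))]:
    q=plane(T,[A],16)[0];p=plane(S,[b],16)[0];print(n,rf(q),rf(p),rf((q+p)/2))
E
```

```text
FL [-96.717  70.515] [-95.467  73.107] [-96.092  71.811]
FR [-97.478 -69.298] [-93.868 -64.837] [-95.673 -67.068]
NL [-227.261   69.87 ] [-224.035   71.373] [-225.648   70.622]
NR [-226.321  -70.104] [-218.396  -71.334] [-222.359  -70.719]
```

Call:
{"fn": "step_arm", "kwargs": {
  "plan": [
    [[0,-0.12,0,0,0,-0.005,0],[0,-0.18,0,0,0,-0.005,0],[0,-0.22,-0.005,0,0,-0.003,0],[0,-0.22,-0.005,0,0,0,0],[0,-0.22,-0.005,0,0,0,0],[0,-0.18,-0.005,0,0,0,0],[0,-0.1,0,0,0,0,0]]
  ]
}}

```text
t: 9.55
tcp_pos: [444.1, 222.3, 31.5]
eef_rot: [179.2, -3.8, -174.1]
ft_force: [-9.0, -1.0, 9.6]
grip_width: 13.2
```

Run:
```python
from h import *
go([577,231.4,30],-175.2)
t=r.capture('top');s=r.capture('scene');cv2.imwrite('pics/top2.png',t);cv2.imwrite('pics/scene2.png',s)
cv2.imwrite('pics/t3z.png',cv2.resize(t[95:310,100:300],None,fx=2.75,fy=2.75,interpolation=cv2.INTER_CUBIC))
cv2.imwrite('pics/s3z.png',cv2.resize(s[60:210,140:340],None,fx=4,fy=4,interpolation=cv2.INTER_CUBIC))
```

```text
t 9.55 tcp [444.1 222.3  31.5] rot [ 179.24   -3.76 -174.13] w 13.2 F [-9.  -1.   9.6] | tool shift total(frac) [-2.659 -0.089 -0.147] turn [ 0.004 -0.021  0.006] len/50 2.66
```

View pics/t3z.png

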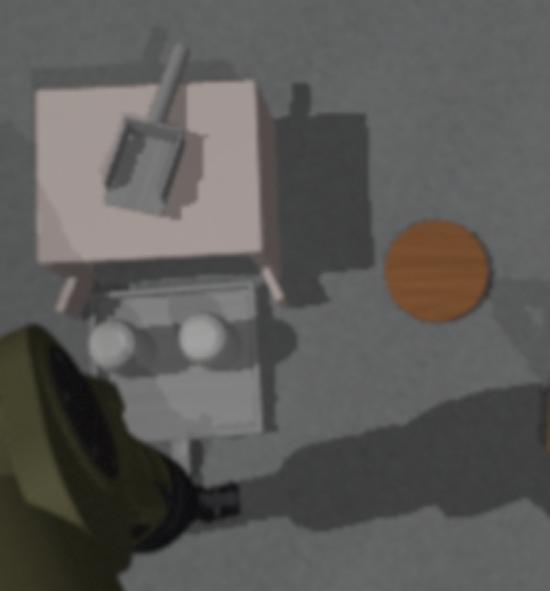

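View pics/s3z.png

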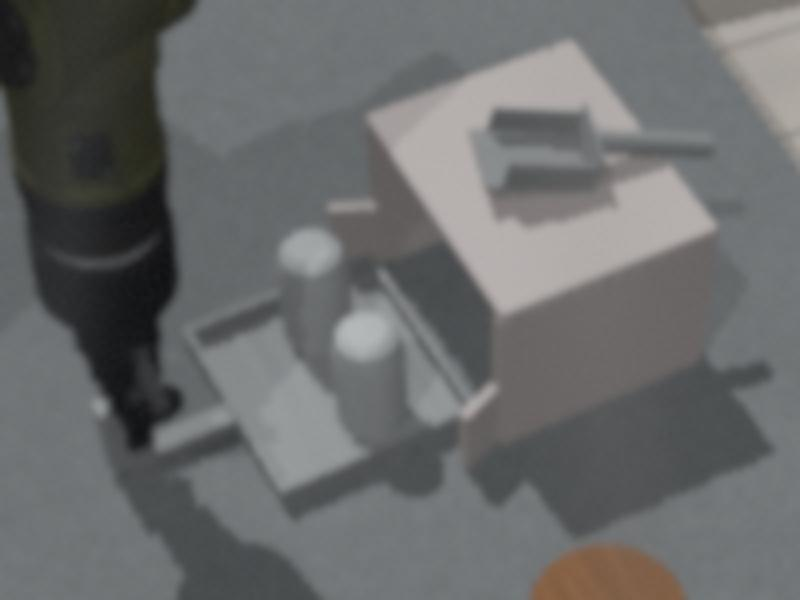

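Call:
{"fn": "step_arm", "kwargs": {
  "plan": [
    [[0,-0.05,0,0,-0.002,-0.02,0.004],[0,-0.15,0,0,0.002,-0.02,0.004]]
  ]
}}

```text
t: 9.85
tcp_pos: [452.7, 223.8, 29.8]
eef_rot: [179.1, 3.3, -175.7]
ft_force: [-0.8, 0.7, -4.3]
grip_width: 13.1
```

Run:
```python
from h import *
go([577,231.4,30],-175.2)
```

```text
t 9.85 tcp [452.7 223.8  29.8] rot [ 179.12    3.26 -175.69] w 13.1 F [-0.8  0.7 -4.3] | tool shift total(frac) [-2.487 -0.038  0.137] turn [ 0.005  0.018 -0.003] len/50 2.49
```

Call:
{"fn": "step_arm", "kwargs": {
  "plan": [
    [[0,-0.22,0,0,0.003,0.005,0],[0,-0.25,0,0,0,0,0],[0,-0.25,0,0,0,-0.002,0]]
  ]
}}

```text
t: 10.15
tcp_pos: [480.8, 226.4, 28.6]
eef_rot: [179.6, 2.0, -175.4]
ft_force: [-9.1, -1.4, 9.7]
grip_width: 13.4
```

Run:
```python
from h import *
go([577,231.4,30],-175.2)
```

```text
t 10.15 tcp [480.8 226.4  28.6] rot [ 179.56    2.04 -175.45] w 13.4 F [-9.1 -1.4  9.7] | tool shift total(frac) [-1.926 -0.053  0.041] turn [ 0.002  0.011 -0.001] len/50 1.93
```

Call:
{"fn": "step_arm", "kwargs": {
  "plan": [
    [[0,-0.25,-0.01,0,0,0,0],[0,-0.25,-0.01,0,0,-0.004,0],[0,-0.25,-0.01,0,0,-0.004,0]]
  ]
}}

```text
t: 10.45
tcp_pos: [517.6, 228.5, 28.7]
eef_rot: [179.4, 3.1, -175.4]
ft_force: [-2.3, 1.1, -0.2]
grip_width: 13.1
```

Run:
```python
from h import *
go([577,231.4,30],-175.2)
t=r.capture('top');s=r.capture('scene');cv2.imwrite('pics/top2.png',t);cv2.imwrite('pics/scene2.png',s)
cv2.imwrite('pics/t3z.png',cv2.resize(t[95:310,100:300],None,fx=2.75,fy=2.75,interpolation=cv2.INTER_CUBIC))
cv2.imwrite('pics/s3z.png',cv2.resize(s[60:210,140:340],None,fx=4,fy=4,interpolation=cv2.INTER_CUBIC))
```

```text
t 10.45 tcp [517.6 228.5  28.7] rot [ 179.43    3.15 -175.38] w 13.1 F [-2.3  1.1 -0.2] | tool shift total(frac) [-1.189 -0.037  0.04 ] turn [ 0.003  0.017 -0.001] len/50 1.19
```

View pics/s3z.png

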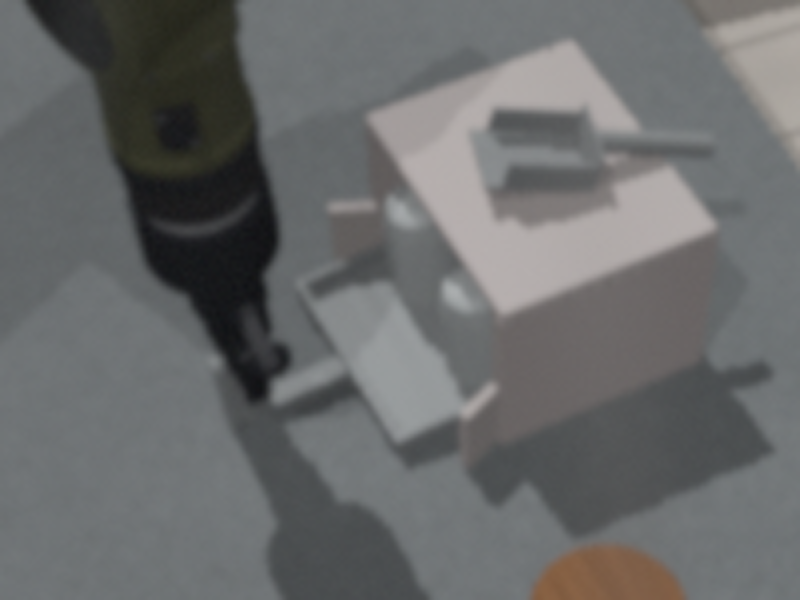

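View pics/t3z.png

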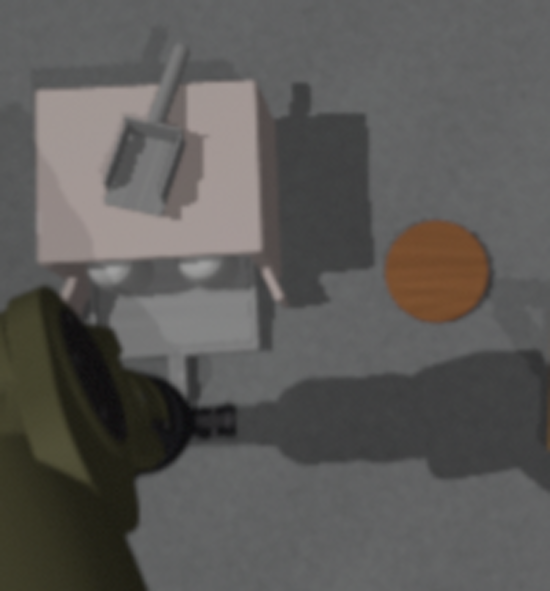

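Call:
{"fn": "step_arm", "kwargs": {
  "plan": [
    [[0,-0.2,-0.01,0,0.002,0.004,0],[0,-0.23,-0.005,0,0,0.004,0],[0,-0.23,-0.005,0,0,0.002,0],[0,-0.15,-0.005,0,0,0,0]]
  ]
}}

```text
t: 10.95
tcp_pos: [555.1, 230.3, 30.5]
eef_rot: [179.8, 0.9, -175.3]
ft_force: [-2.6, -0.1, 0.9]
grip_width: 13.2
```

Run:
```python
from h import *
go([577,231.4,30],-175.2)
```

```text
t 10.95 tcp [555.1 230.3  30.5] rot [ 179.76    0.93 -175.33] w 13.2 F [-2.6 -0.1  0.9] | tool shift total(frac) [-0.438 -0.013  0.018] turn [ 0.001  0.005 -0.001] len/50 0.44
```

Call:
{"fn": "step_arm", "kwargs": {
  "plan": [
    [[0,-0.15,-0.005,0,0,0,0],[0,-0.17,-0.005,0,0,0,0],[0,-0.17,0,0,0,0,0]]
  ]
}}

```text
t: 11.25
tcp_pos: [579.8, 231.5, 30.6]
eef_rot: [179.8, 0.8, -175.3]
ft_force: [-3.4, -0.4, 1.7]
grip_width: 13.3
```

Run:
```python
from h import *
go([577,231.4,30],-175.2)
```

```text
t 11.25 tcp [579.8 231.5  30.6] rot [ 179.78    0.84 -175.32] w 13.3 F [-3.4 -0.4  1.7] | tool shift total(frac) [0.056 0.002 0.011] turn [ 0.001  0.005 -0.001] len/50 0.06
```

Call:
{"fn": "step_arm", "kwargs": {
  "plan": [
    [[0,-0.1,0,0,0,0,0],[0,-0.12,0,0,0,0,0]]
  ]
}}

```text
t: 11.45
tcp_pos: [580.4, 231.9, 30.4]
eef_rot: [179.7, -0.3, -175.2]
ft_force: [-30.2, -2.2, 27.1]
grip_width: 13.6
```

Call:
{"fn": "step_arm", "kwargs": {
  "plan": [
    [[0,-0.15,0,0,0,0,0]]
  ]
}}

```text
t: 11.55
tcp_pos: [580.3, 231.9, 30.4]
eef_rot: [179.6, -1.1, -175.2]
ft_force: [-32.7, -2.7, 25.5]
grip_width: 13.3
```

Call:
{"fn": "step_arm", "kwargs": {
  "plan": [
    [[0,-0.03,0,0,0,0,0],[0.4,0,0,0,0,0,0],[1,0,0,0,0,0,0],[1,0,0,0,0,0,0],[1,0,0,0,0,0,0],[1,0,0,0,0,0,0]]
  ]
}}

```text
t: 12.15
tcp_pos: [586.1, 233.4, 31.9]
eef_rot: [179.6, -0.7, -175.1]
ft_force: [-0.6, 0.2, 0.5]
grip_width: 83.8
```

Run:
```python
from h import *
go([577,231.4,30],-175.2)
t=r.capture('top');s=r.capture('scene');cv2.imwrite('pics/top4.png',t);cv2.imwrite('pics/scene4.png',s)
cv2.imwrite('pics/t4z.png',cv2.resize(t[95:310,100:300],None,fx=2.75,fy=2.75,interpolation=cv2.INTER_CUBIC))
cv2.imwrite('pics/s4z.png',cv2.resize(s[60:210,140:340],None,fx=4,fy=4,interpolation=cv2.INTER_CUBIC))
```

```text
t 12.15 tcp [586.1 233.4  31.9] rot [ 179.55   -0.74 -175.13] w 83.8 F [-0.6  0.2  0.5] | tool shift total(frac) [ 0.184 -0.025  0.04 ] turn [ 0.002 -0.004  0.   ] len/50 0.19
```

View pics/s4z.png

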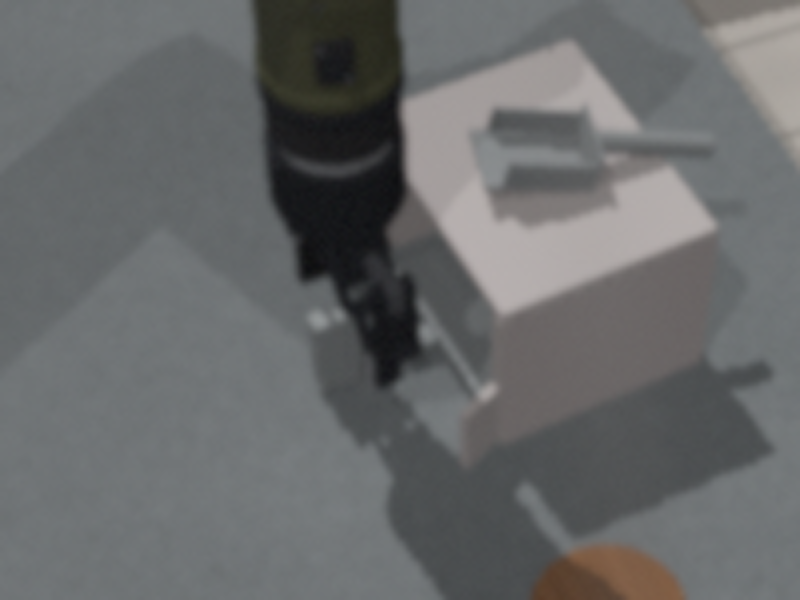

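View pics/t4z.png

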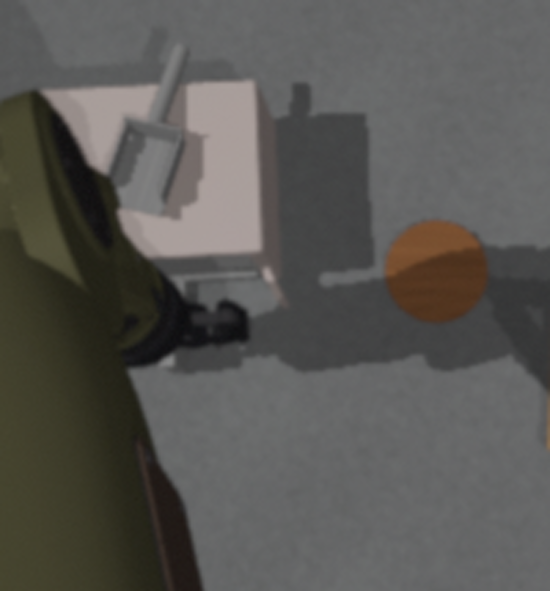

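Call:
{"fn": "step_arm", "kwargs": {
  "plan": [
    [[1,0,0,-0.3,0,0,0],[1,0,0,-0.5,0,0,0],[1,0.2,0,-0.6,0,0,0],[1,0.6,0,-0.6,0,0,0],[1,0.8,0,-0.5,0,0,0],[1,0.8,0,-0.3,0,0,0],[1,0.5,0,-0.1,0,0,0]]
  ]
}}

```text
t: 12.95
tcp_pos: [442.4, 220.0, 188.8]
eef_rot: [179.5, -0.6, -175.3]
ft_force: [-0.0, 0.5, 0.7]
grip_width: 85.4
```

Run:
```python
from h import *
import pickle
go([577,231.4,30],-175.2)
pickle.dump(cam('wrist'),open('w5.pkl','wb'));cv2.imwrite('pics/w5.png',r.capture('wrist'))
t=r.capture('top');s=r.capture('scene');cv2.imwrite('pics/top5.png',t);cv2.imwrite('pics/scene5.png',s)
cv2.imwrite('pics/t5z.png',cv2.resize(t[95:310,100:300],None,fx=2.75,fy=2.75,interpolation=cv2.INTER_CUBIC))
cv2.imwrite('pics/s5z.png',cv2.resize(s[60:210,140:340],None,fx=4,fy=4,interpolation=cv2.INTER_CUBIC))
```

```text
t 12.95 tcp [442.4 220.  188.8] rot [ 179.47   -0.56 -175.27] w 85.4 F [-0.   0.5  0.7] | tool shift total(frac) [-2.733 -0.024  3.15 ] turn [ 0.003 -0.003 -0.   ] len/50 4.17
```

View pics/w5.png

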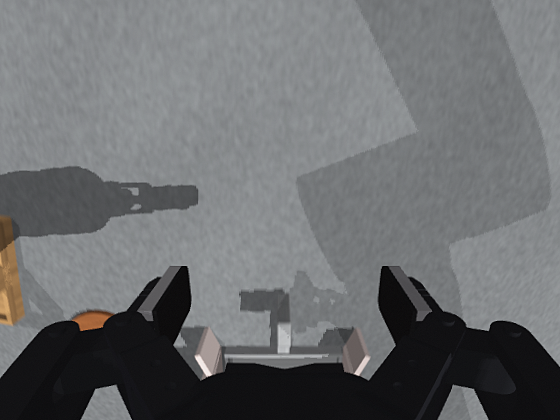

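View pics/t5z.png

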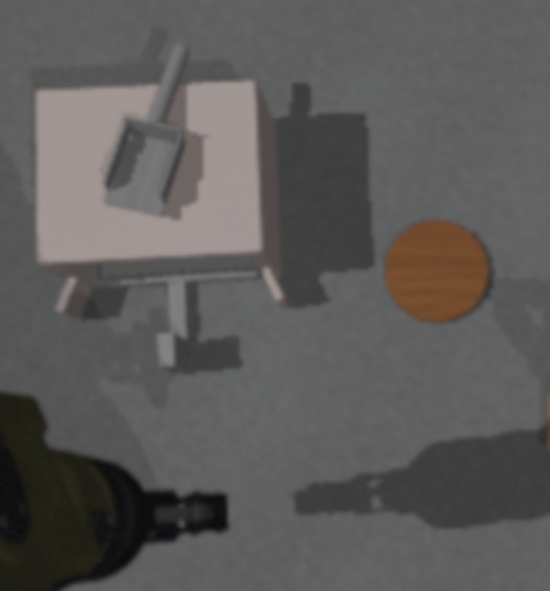

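View pics/s5z.png

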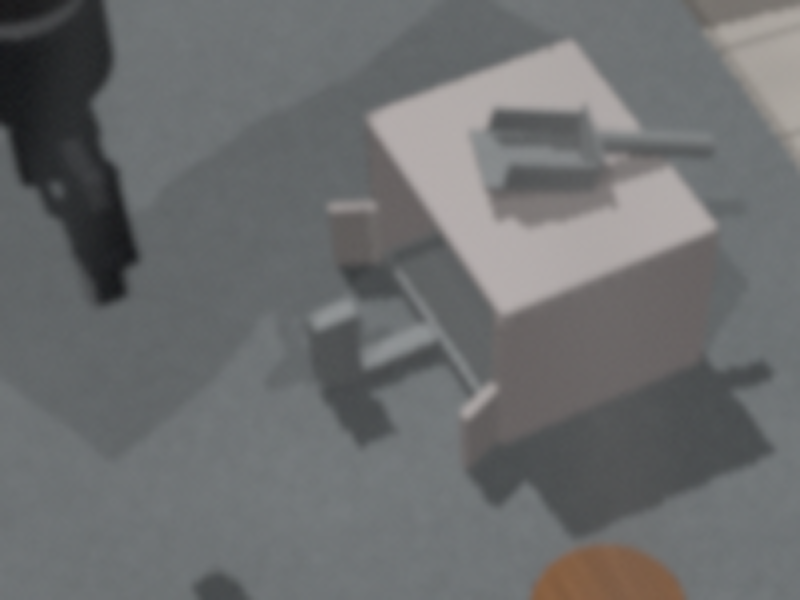

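Run:
```python
from tr import *
x,e=tri(T,ta(167,349),S,sa(332,315));print(x,e,rf(x))
print(rf(plane(T,[ta(167,349)],65)[0]),rf(plane(S,[sa(332,315)],65)[0]))
print('rim',[rf(plane(T,[ta(*p)],16)[0]) for p in((98,284),(258,276),(178,281))])
print('rim s',[rf(plane(S,[sa(*p)],16)[0]) for p in((395,268),(470,388))])
import pickle;w=pickle.load(open('w5.pkl','rb'))
print('rim w',[rf(plane(w,[p],16)[0]) for p in((228,346),(340,345))],'tab',rf(plane(w,[(284,337)],65)[0]))
print('riser front bottom exp',proj(T,[[711.5-69.8,239.9-4.9,16]]),ta(178,281))
print(proj(cam('wrist'),[[562,-206,162]]))
```

```text
[576.415 230.237  66.394] [1.4173691159482653, 1.4173691159483492] [-135.43    -0.216]
[-136.619    0.437] [-133.622    0.582]
rim [array([-70.919,  67.576]), array([-71.317, -68.469]), array([-71.982,  -0.214])]
rim s [array([-67.649,  55.779]), array([-69.639, -50.372])]
rim w [array([-82.596, -62.977]), array([-84.419,  68.652])] tab [-134.143    1.689]
riser front bottom exp [[164.304 196.029]] (164.4090909090909, 196.86363636363637)
[[-144.263  311.51 ]]
```

Call:
{"fn": "step_arm", "kwargs": {
  "plan": [
    [[1,0,0,-0.15,0,0,0.045],[1,0,0,-0.15,0,0,0.047],[1,0,0,-0.15,0,0,0.047],[1,0,0,-0.15,0,0,0.047],[1,0,0,-0.15,0,0,0.047],[1,0,0,-0.15,0,0,0.047],[1,0,0,-0.1,0,0,0.047],[1,0,0,0,0,0,0.047],[1,0,0,0,0,0,0.047],[1,0,0,0,0,0,0.047]]
  ]
}}

```text
t: 14.1
tcp_pos: [454.0, 220.6, 241.5]
eef_rot: [-179.8, -0.5, 98.9]
ft_force: [-1.0, 0.1, -0.4]
grip_width: 85.1
```

Run:
```python
from h import *
go([545,-260,245],87.2)
```

```text
t 14.10 tcp [454.  220.6 241.5] rot [-179.77   -0.53   98.94] w 85.1 F [-1.   0.1 -0.4] | tool shift total(frac) [-9.777  0.304 -0.162] turn [-0.002 -0.003  0.065] len/50 9.78
```

Call:
{"fn": "step_arm", "kwargs": {
  "plan": [
    [[1,-0.5,0.05,0,0,-0.002,0.03],[1,-0.8,0.12,0,0,-0.001,0.025],[1,-0.85,0.2,0,0,0,0.005],[1,-0.85,0.2,0,0,0,0],[1,-0.85,0.2,0,0,0,0],[1,-0.85,0.2,0,0,0,0],[1,-0.85,0.2,0,0,0,0],[1,-0.8,0.2,0,0,0,0],[1,-0.6,0.15,0,0,0,0],[1,-0.2,0.1,0,0,0,0]]
  ]
}}

```text
t: 15.1
tcp_pos: [542.5, -154.0, 240.9]
eef_rot: [180.0, 0.1, 87.6]
ft_force: [-0.4, 1.1, 0.1]
grip_width: 85.4
```

Run:
```python
from h import *
import pickle
go([561.3,-220.5,245],87.2)
pickle.dump(cam('wrist'),open('w6.pkl','wb'));cv2.imwrite('pics/w6.png',r.capture('wrist'))
```

```text
t 15.10 tcp [ 542.5 -154.   240.9] rot [179.99   0.1   87.56] w 85.4 F [-0.4  1.1  0.1] | tool shift total(frac) [-1.313  0.431 -0.079] turn [0.    0.001 0.002] len/50 1.38
```

View pics/w6.png

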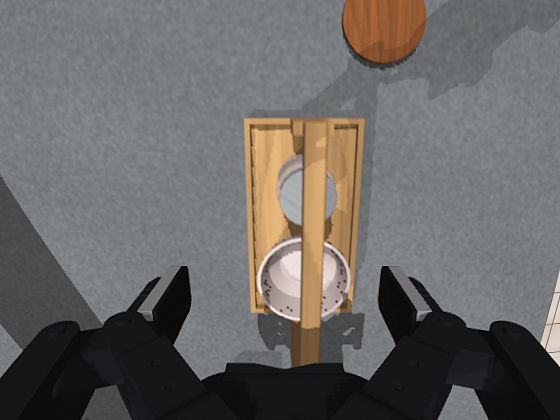

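Call:
{"fn": "step_arm", "kwargs": {
  "plan": [
    [[1,-0.2,0.07,0,0,0,0],[1,-0.3,0.1,0,0,0,0.002],[1,-0.3,0.1,0,0,0,0],[1,-0.2,0.08,0,0,0,0],[1,-0.1,0.02,0,0,0,0],[1,0,0,0,0,0,0]]
  ]
}}

```text
t: 15.75
tcp_pos: [561.7, -212.5, 240.4]
eef_rot: [-180.0, 0.1, 87.3]
ft_force: [0.9, -0.0, 0.3]
grip_width: 85.3
```

Run:
```python
from h import *
import pickle
go([561.3,-220.5,131],87.2)
c=cam('wrist')
pickle.dump(c,open('w7.pkl','wb'));s=r.capture('wrist');cv2.imwrite('pics/w7.png',s)
```

```text
t 15.75 tcp [ 561.7 -212.5  240.4] rot [-179.99    0.07   87.33] w 85.3 F [ 0.9 -0.   0.3] | tool shift total(frac) [-0.158  0.     2.189] turn [-0.     0.     0.001] len/50 2.19
```

View pics/w7.png

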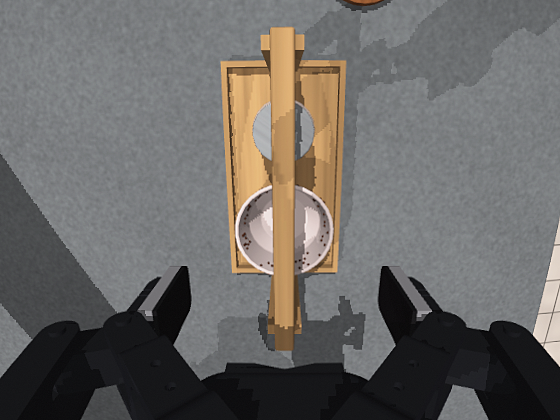

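Run:
```python
from h import *
import pickle
w6=pickle.load(open('w6.pkl','rb'));w7=pickle.load(open('w7.pkl','rb'))
print('far end',tri(w6,(316,121),w7,(282,27)))
print('ends@162',plane(w7,[(282,27),(284.5,349)],162),plane(w6,[(316,121),(310.5,360)],162))
print('widthpx',plane(w7,[(270.5,30),(294,30),(276,340),(293,340)],162))
print('bowl rim',plane(w7,[(284.5,228)],64),'jar',plane(w7,[(283,131)],100))
```

```text
far end (array([566.654, -86.634, 161.738]), [0.15405892334683707, 0.15405892334687143])
ends@162 [[ 566.507  -86.747  162.   ]
 [ 556.675 -325.634  162.   ]] [[ 566.776  -86.577  162.   ]
 [ 559.461 -280.353  162.   ]]
widthpx [[ 559.28   -88.141  162.   ]
 [ 573.874  -88.846  162.   ]
 [ 550.153 -316.18   162.   ]
 [ 564.066 -316.856  162.   ]]
bowl rim [[ 560.222 -254.554   64.   ]] jar [[ 563.681 -153.95   100.   ]]
```

Call:
{"fn": "step_arm", "kwargs": {
  "plan": [
    [[1,-0.06,0,0.2,0,0,0],[1,-0.05,0,0.4,0,0,0],[1,0,0,0.4,0,0,0],[1,0,0,0.4,0,0,0],[1,0,0,0.35,0,0,0],[1,0,0,0.2,0,0,0],[1,0,0,0.1,0,0,0],[1,0,0,0,0,0,0]]
  ]
}}

```text
t: 16.6
tcp_pos: [559.8, -214.9, 131.8]
eef_rot: [-180.0, 0.0, 87.6]
ft_force: [0.0, -0.5, -0.1]
grip_width: 85.3
```

Run:
```python
from h import *
go([561,-219,131],87.6)
s=r.capture('wrist');cv2.imwrite('pics/w8.png',s)
```

```text
t 16.60 tcp [ 559.8 -214.9  131.8] rot [-179.97    0.     87.58] w 85.3 F [ 0.  -0.5 -0.1] | tool shift total(frac) [-0.081  0.027  0.017] turn [-0.  0. -0.] len/50 0.09
```

View pics/w8.png

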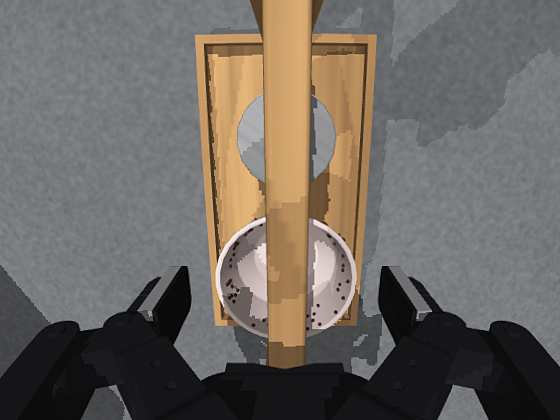

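Bar is centred between the fingers (columns 265–312). Small correction, then close.

Call:
{"fn": "step_arm", "kwargs": {
  "plan": [
    [[1,-0.08,0.03,0.01,0,0,0],[1,0,0,0,0,0,0],[0.3,0,0,0,0,0,0],[0,0,0,0,0,0,0],[0,0,0,0,0,0,0],[0,0,0,0,0,0,0],[0,0,0,0,0,0,0],[0,0,0,0,0,0,0],[0,0,0,0,0,0,0]]
  ]
}}

```text
t: 17.55
tcp_pos: [562.2, -220.2, 134.6]
eef_rot: [179.9, 0.1, 87.6]
ft_force: [-1.8, -0.1, 2.1]
grip_width: 15.0
```

Call:
{"fn": "step_arm", "kwargs": {
  "plan": [
    [[0,0,0,-0.05,0,0,0],[0,0,0,-0.1,0,0,0],[0,0,0,-0.1,0,0,0],[0,0,0,-0.1,0,0,0]]
  ]
}}

```text
t: 17.95
tcp_pos: [559.5, -218.9, 149.4]
eef_rot: [-179.7, -0.0, 87.6]
ft_force: [-0.7, -0.7, -6.7]
grip_width: 14.8
```

Run:
```python
from h import *
go([561,-219,231],87.6);print(r.get_obs()['ft_torque'])
s=r.capture('wrist');cv2.imwrite('pics/w9.png',s)
```

```text
t 17.95 tcp [ 559.5 -218.9  149.4] rot [-179.74   -0.05   87.57] w 14.8 F [-0.7 -0.7 -6.7] | tool shift total(frac) [ 0.     0.022 -1.632] turn [-0.001 -0.    -0.   ] len/50 1.63
[-0.003 -0.068  0.   ]
```

View pics/w9.png

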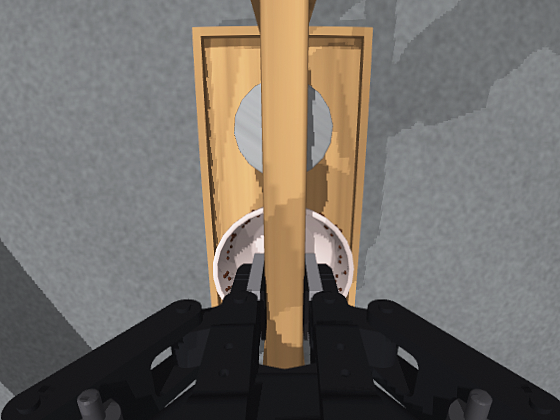

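Call:
{"fn": "step_arm", "kwargs": {
  "plan": [
    [[0,0,0,-0.12,0,0,0],[0,0,0,-0.18,0,0,0],[0,0,0,-0.2,0,0,0],[0,0,0,-0.2,0,0,0],[0,0,0,-0.2,0,0,0],[0,0,0,-0.2,0,0,0],[0,0,0,-0.2,0,0,0],[0,0,0,-0.12,0,0,0],[0,0,0,-0.06,0,0,0],[0,0,0,0,0,0,0]]
  ]
}}

```text
t: 19.0
tcp_pos: [561.1, -219.4, 233.1]
eef_rot: [-180.0, 0.0, 87.6]
ft_force: [0.5, 0.4, -7.5]
grip_width: 14.9
```

Run:
```python
from h import *
import pickle
go([561,-219,234],87.6);print(r.get_obs()['ft_torque'])
s=r.capture('wrist');cv2.imwrite('pics/w10.png',s)
for n in('top','scene'):cv2.imwrite(f'pics/{n}10.png',r.capture(n))
```

```text
t 19.00 tcp [ 561.1 -219.4  233.1] rot [-179.99    0.03   87.58] w 14.9 F [ 0.5  0.4 -7.5] | tool shift total(frac) [ 0.008 -0.003 -0.018] turn [-0.  0. -0.] len/50 0.02
[-0.042 -0.019 -0.016]
```

View pics/w10.png

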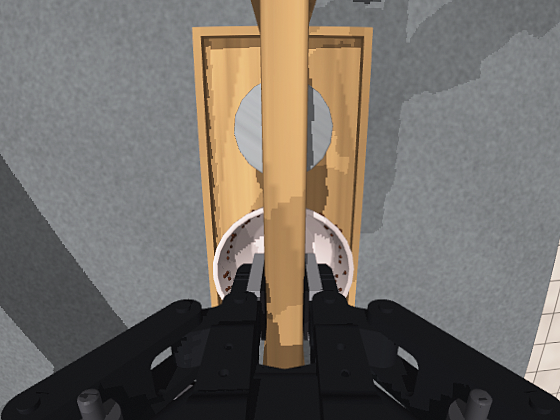

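View pics/scene10.png

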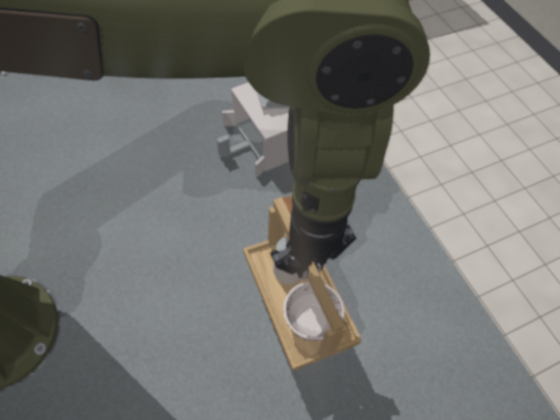

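View pics/top10.png

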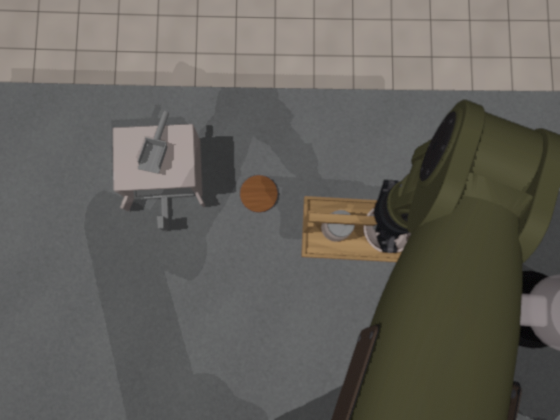

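Run:
```python
from h import *
T=cam('top');S=cam('scene');W=cam('wrist')
t=cv2.imread('pics/top10.png');s=cv2.imread('pics/scene10.png')
cv2.imwrite('pics/s10z.png',cv2.resize(s[195:375,235:375],None,fx=4,fy=4)[:720:1])
cv2.imwrite('pics/s10z.png',cv2.resize(s[225:375,235:375],None,fx=4,fy=4))
cv2.imwrite('pics/t10z.png',cv2.resize(t[185:275,290:410],None,fx=5,fy=5))
print(tri(T,(302,256),S,(245,250)))
print(plane(S,[(245,250),(294,365),(358,343)],120), plane(W,[(194,28),(372,28)],120))
```

```text
(array([502.418, -83.691, 114.875]), [2.5550595397019875, 2.555059539701963])
[[ 504.061  -86.635  120.   ]
 [ 495.72  -320.212  120.   ]
 [ 612.872 -331.162  120.   ]] [[501.545 -82.493 120.   ]
 [629.593 -88.155 120.   ]]
```

View pics/s10z.png

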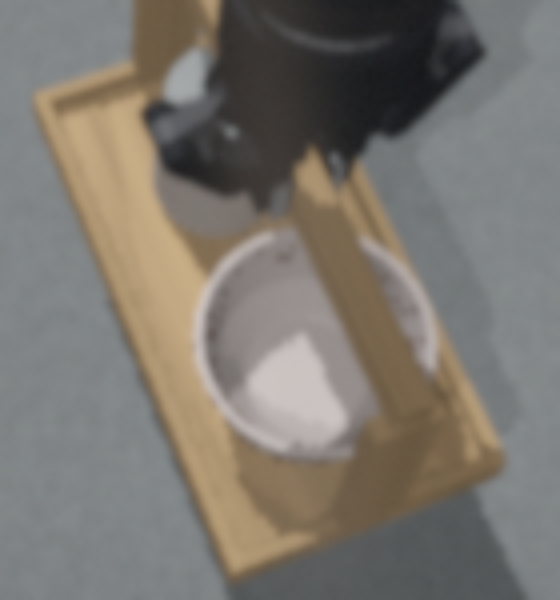

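View pics/t10z.png

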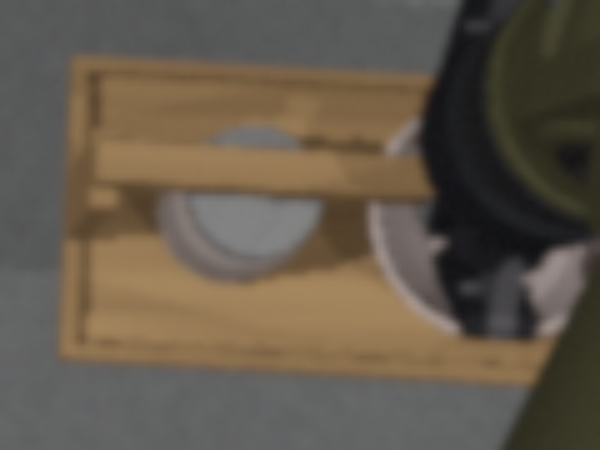

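Run:
```python
from h import *
T=cam('top');S=cam('scene')
sz=lambda x,y:((x+.5)/4-.5+235,(y+.5)/4-.5+225)
tz=lambda x,y:((x+.5)/5-.5+290,(y+.5)/5-.5+185)
A=sz(36,97);B=sz(228,577);C=sz(503,462)
print(tri(T,tz(60,356),S,A), tri(T,tz(95,190-40),S,A)[0])
P=plane(S,[A,B,C],120);print(P,np.linalg.norm(P[0]-P[1]),np.linalg.norm(P[2]-P[1]))
# z of near edge by 130 width
for z in(110,115,120,125,130):
    p=plane(S,[A,B,C],z);print(z,np.linalg.norm(p[2]-p[1]))
go([561.1,-219.4,233],87.6);print(r.get_obs()['qvel'])
```

```text
(array([501.503, -82.322, 118.358]), [1.3823861082733326, 1.382386108273317]) [542.71  -92.026 138.661]
[[ 502.59   -83.364  120.   ]
 [ 489.295 -324.433  120.   ]
 [ 619.118 -328.417  120.   ]] 241.4348089033687 129.88421616002566
110 131.43947745081854
115 130.66184680542216
120 129.88421616002566
125 129.10658551462936
130 128.3289548692328
t 19.15 tcp [ 560.6 -219.2  232. ] rot [-179.9     0.     87.57] w 14.7 F [ 0.7  0.1 -8.5] | tool shift total(frac) [-0.003  0.011 -0.019] turn [-0.001  0.    -0.   ] len/50 0.02
[-0.034  0.186 -0.301 -0.014 -0.034 -0.15 ]
```

Call:
{"fn": "step_arm", "kwargs": {
  "plan": [
    [[0,0,0,0,0,0,0],[0,0,0,0,0,0,0],[0,0,0,0,0,0,0],[0,0,0,0,0,0,0]]
  ]
}}

```text
t: 19.55
tcp_pos: [559.6, -218.8, 230.3]
eef_rot: [-179.7, -0.1, 87.6]
ft_force: [-0.6, 0.4, -7.4]
grip_width: 14.6
```

Run:
```python
from h import *
go([561.1,-219.4,233],87.6);print(r.get_obs()['qvel'])
r.job_done()
```

```text
t 19.55 tcp [ 559.6 -218.8  230.3] rot [-179.73   -0.06   87.57] w 14.6 F [-0.6  0.4 -7.4] | tool shift total(frac) [-0.01   0.03  -0.055] turn [-0.001 -0.    -0.   ] len/50 0.06
[-0.002  0.119 -0.165 -0.032  0.088  0.011]
the job is handed in; nothing more can be done
```

The job is handed in at 19.6 s of the 51 s allowed: the tray is home and let go, and the carrier is held up level. No verdict is reported, so this rests on my own checks.

- **Tray:** I gripped it by its tab, turned it in line with the slot and pushed it in until it met about 30 N at the stop. After I let go, the pictures put the tab at x = −135 mm, y ≈ 0 in the riser's frame, where the home position is −135, 0. One low-quality reading of the rear rim from the wrist picture disagreed by about 13 mm. I set it aside because the other two cameras gave −68 to −72 mm against the expected −70 mm. The shakers stood upright when last seen going in; inside the slot I could not see them clearly.
- **Carrier:** I gripped the bar 13 mm towards the bowl and lifted it. By the arm's rise it hung about 98 mm up in the last pictures. The arm then sagged about 3 mm, to about 96 mm, by the time I handed in.
- **Level and load:** The board's edges measured 241 × 130 mm on a level plane (given 242 × 130), so it is close to level. A rougher wrist-camera check suggested at most 1.5 degrees of tilt. The wrist force of 7.4 to 8.5 N fits the expected weight, and the bowl and jar look upright.
- **Coaster and scoop:** Both look unmoved in the final top picture.

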